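# Stand a clean pail on the glaze scale

## Task

Lift the top pail off the nested pile, leaving the pails under it nested and standing where they are, and set it down gently and upright in the middle of the scale's steel weighing plate. Then fold its handle right down to either side, clear of the pail's mouth, so that glaze can be weighed out into it. Leave the scoop and the small jar lying and standing where they are.

Things in the scene. Friction and masses are not known exactly. Their poses are not given: they have to be found in the camera images.
- pail_top: uppermost of three identical white plastic pails nested in one pile. 105 mm high, outer diameter 84 mm at the base, 117 at 75 mm up; above that a collar of 136 mm; mouth 124 mm; wall 3; 0.12 kg. A nested pail's collar sits on the rim below, its base 30 mm above that pail's; 2 to 4 mm side play; lifts straight off. Origin: centre of the underside; z up; y along the handle's hinge
- pail_mid: the second pail of the pile, same shape, resting in pail_low; its own handle is rigidly folded down outside its wall, reaching 88 mm from its axis. Origin: centre of the underside, z up
- pail_low: the bottom pail of the pile, same shape, standing on the bench; its own handle is rigidly folded down outside its wall, reaching 88 mm from its axis. Origin: centre of the underside, z up
- pail_handle (a joint): angle of pail_top's arched handle, rad. 0: straight up over the mouth; positive: leaning to the pail's own +x side, negative: to its -x; +-1.57: level beside the rim; stops at +-1.75. Hinge axis: the pail's y axis, 92 mm above its underside. Slightly stiff (0.015 N m): stays where it is left. Weighs 0.02 kg
- handle_grip (a point): centre of the round grip bar of pail_top's handle: grey plastic, 18 mm in diameter, 68 mm long, parallel to the pail's y axis, 80 mm from the hinge axis. Its y axis lies along the bar, its z axis points from the hinge axis to the bar
- scale_plate (a point): centre of the top face of the scale's weighing plate: a flat square of steel, 180 mm by 180 mm, level, 60 mm above the bench; x and y along its sides. The scale is a fixed white bench scale; its housing extends 160 mm from this point to the plate's -x side (the display, lower than the plate)
- scoop: white plastic glaze scoop lying on the bench, 175 mm long, 28 mm high, 44 mm wide. Origin: under the joint of handle and bowl; +x towards the bowl's mouth
- pigment_jar: closed glass jar with steel lid standing on the bench, 60 mm in diameter, 75 mm high. Origin: centre of the underside, z up
There are look-alikes about, which are no part of the job. Leave any green look-alike of the pail_low alone.

How it is judged:
On the way, in this order (a step that is already met when the one before it is completed fails the run):
1. the top pail is lifted clear of the pile, its base above the rim of the pail below (z of pail_top in the frame of pail_mid above 0.11 m), for 0.1 s.
2. the pail stands upright on the middle of the weighing plate (within 30 mm) (horizontal distance between pail_top and scale_plate below 0.03 m and z of pail_top in the frame of scale_plate below 0.006 m and angle between pail_top's own z axis and vertical below 0.1 rad), for 0.2 s.
At the end, for the whole second after the job is handed in: The pail stands upright (tilt under 0.1 rad) and still on the weighing plate, its centre within 30 mm of the plate's centre; its handle is folded down to one side by at least 1.2 rad from upright; the other two pails are still nested, upright and within 40 mm of where they stood (all of step 2 and linear speed of pail_top below 0.02 m/s and (value of joint pail_handle above 1.2 rad or value of joint pail_handle below -1.2 rad) and horizontal distance between pail_mid and pail_low below 0.008 m and z of pail_mid in the frame of pail_low below 0.036 m and angle between each of pail_mid, pail_low's own z axis and vertical below 0.1 rad and distance of pail_low from where it was at the start of the episode below 0.04 m); the robot touches nothing.
It fails at once if the pail is dropped on the scale: faster than 0.6 m/s (a free fall of 20 mm) when within 30 mm of the plate (linear speed of pail_top above 0.6 m/s and z of pail_top in the frame of scale_plate below 0.03 m and horizontal distance between pail_top and scale_plate below 0.1 m).
It fails at once if one of the pails left behind is pulled up out of the pile or tipped (angle between any of pail_mid, pail_low's own z axis and vertical above 0.5 rad or z of pail_mid in the frame of pail_low above 0.08 m or height (world z) of pail_low above 0.05 m).
It fails at once if the scoop or the jar is shoved more than 50 mm, or the jar is knocked over (distance of any of scoop, pigment_jar from where it was at the start of the episode above 0.05 m or angle between pigment_jar's own z axis and vertical above 0.6 rad).
It also fails if it takes over 61 s, if anything falls off the work surface, if the arm or the gripper's body presses on something with over 40 N, if the wrist force passes 120 N, or if a joint passes its speed limit or range.

## Robot

A 6-joint arm with a two-finger parallel gripper is mounted at the origin on the work surface. World frame = base frame: x ahead of the robot, y to its left, z up, the work surface at z = 0. Lengths are in m, angles in rad, forces in N, time in s.
With the tool pointing down it reaches from about 0.35 to 0.95 m from the base axis. Payload 17.4 kg.
Tool frame: the origin (TCP) lies at the centre of the arm's flange, where the gripper is bolted on; the fingertips stand 186 mm ahead of it and the grasp point (between the pads) lies 167 mm ahead of it; z points along the fingers, y is the line along which they close (so a half turn about z gives the same grasp; the last joint's range is limited). The gripper opens to 93 mm and grips with 3 to 60 N. Pads are 15 mm wide; open, the fingers measure 128 mm over their backs; the gripper's body (75 mm by 188 mm) begins 65 mm behind the grasp point.
Start: joints at [-1.184, 0.116, 1.442, -0, 1.584, -0.038], TCP at [0.278, -0.615, 0.405] pointing down, gripper open.
Joint ranges: [-2.83, 2.83], [-0.83, 2.19], [0.07, 2.5], [-1.14, 4.28], [0.01, 3], [-2.97, 2.97]. Speed limits (rad/s): [1.89, 1.89, 2.22, 3.14, 3.14, 3.14].

## Interface

Orientations are given as a unit quaternion [w, x, y, z].
In Python, from station import * gives the robot as it stands.
- The arm moves only by the shell command python3 -m inch 'ROWS'. ROWS is JSON, a list of rows, each an object of numbers: "gripper": the opening, from 0 (shut) to 1 (fully open); "dx", "dy", "dz": the shift along the world's x, y, z in m; "ax", "ay", "az": the turn, a rotation vector about the world's x, y, z in degrees. In form: [{"gripper": .., "dx": .., "dy": .., "dz": .., "ax": .., "ay": .., "az": ..}, ...]. A call has 1 to 8 rows; each row is the pose to reach, as a shift and turn from the pose commanded when the call began; what a row does not reach only later rows make up. A row lasts 1/10 s, in which the tool goes at most 50 mm and 8.59 degrees, less where a joint would pass 70% of its speed; a pose out of reach is approached as far as the arm can. A call with a gripper value outside its range is refused whole. The fingers move at their own pace and stop on an object; the grip force is fixed at half the most. Time passes only in rows, so rows that repeat a pose let the fingers close. It gives the time, the measured TCP pose, the force, the opening and the grip force at its end, in the units of the state.
- observe(): the state, without advancing time (a new reading comes with each control period).
- snapshot(name): name is "scene" or "side" or "wrist"; returns (picture, depth): 400x640x3 uint8, blue, green, red; 400x640 float32, m along the optical axis (not along the pixel's ray), 0 where there is no reading.
- calibration(name): a dict with "fovy" (degrees; the focal length in pixels is half the picture's height over the tangent of half this angle, whatever the lens; pixels are square), "cx", "cy" (the principal point, pixels), "cam_to_world" (4x4, takes a point from camera to world coordinates). Camera axes: x right, y up, looking along -z (the intrinsics and any distortion apply to the point x, -y, -z); pixel columns grow to the right and rows downward; lengths in m; the calibration is good to about 2 mm. A picture is of the moment at which its call begins: read the wrist's pose just before it. calibration takes no time and is no camera call; for the wrist camera it gives the pose at the moment of the call.
- sign_off(): hands the job in; it is judged then, once.
Trained networks look in the newest picture that a camera, given by its name, has taken for a name from the list of things; names that differ only in an ending like _2 or _b are one class to them, and where a whole thing is asked for, a point or a joint stands for the part that bears it (a point fixed in the world has none). Each returns a list of dicts, best first, with "confidence" (0 to 1); they miss things now and then, are a little off and sometimes report something else, mostly with a low value. They report only what shows in the picture. A call takes as long as a camera call. They do not tell look-alikes from the thing itself.
- spot_in(camera, name): "rect" ([left, top, width, height] in pixels, round what is visible of it).
- spot_point(camera, name): "uv" ([column, row] in pixels: a listed point, or the origin of a listed thing).
The state is a dict: "t": time; "qpos": joint angles; "joint_velocities": joint speeds; "tau": joint torques, N m; "tool_pos": TCP position; "ee_rot": TCP orientation; "ft_force": force on the tool from outside, world axes, zero at the start; "wrist_torque": the same for the moment, N m; "grip_width": finger opening in m; "grasp_force": force on a finger pad.
Only numpy, scipy, OpenCV 4.12 (cv2) and the standard library are available. Lean on these libraries where they do the work, as an engineer would, in place of code of your own. Each camera call takes 0.05 s, during which the arm holds its last target. There are 200 camera calls.

## Working session

There is one attempt and no reset: what is moved stays moved. The work goes in short steps, Python scripts to look and compute and a shell command to move; the robot and the scene stay as the last step left them, time stands still between calls to the robot, and variables do not carry over. Pictures are saved under pics/ and viewed, at most 10 in all, crops included, and the job is handed in when it is done.

```bash
mkdir -p pics; ls
cat > h.py <<'E'
from station import *
import numpy as np, cv2
def world(cal,u,v,d):
    f=200/np.tan(np.radians(cal["fovy"])/2)
    p=np.array([(u-cal["cx"])/f*d,-(v-cal["cy"])/f*d,-d,1])
    return (np.array(cal["cam_to_world"])@p)[:3]
def cloud(cal,dep):
    f=200/np.tan(np.radians(cal["fovy"])/2)
    v,u=np.mgrid[:400,:640]
    P=np.stack([(u-cal["cx"])/f*dep,-(v-cal["cy"])/f*dep,-dep,np.ones_like(dep)],-1)
    W=(P@np.array(cal["cam_to_world"]).T)[...,:3]; W[dep<=0]=np.nan
    return W
E
python3 - <<'E'
from h import *
print(observe())
ims=[]
for n in ("scene","side"):
    c=calibration(n); print(n,{k:(np.round(v,3).tolist()) for k,v in c.items()})
    im,d=snapshot(n); cv2.imwrite(f"pics/{n}0.png",im); np.save(n+"0.npy",d)
    for k in ("pail_top","pail_mid","pail_low","handle_grip","scale_plate","scoop","pigment_jar"):
        try: print(k,[(np.round(r["uv"]).tolist(),round(r["confidence"],2)) for r in spot_point(n,k)],)
        except Exception as e: print(k,e)
E
```

```text
pics
{'t': 0.0, 'qpos': array([-1.18381216e+00,  1.16470742e-01,  1.44229314e+00, -6.98918456e-06,
        1.58401426e+00, -3.77863458e-02]), 'joint_velocities': array([-0.00029914,  0.0015026 ,  0.00119821,  0.00075302,  0.00050214,
        0.00041391]), 'tau': array([ 2.33926557e-04, -7.21272612e+01, -6.22600150e+01,  7.80528970e-02,
        2.40416662e-02, -9.05532647e-05]), 'tool_pos': array([ 0.27817459, -0.61501441,  0.40399803]), 'ee_rot': array([-5.83121757e-04,  9.77530741e-01,  2.10792077e-01, -1.06408032e-04]), 'ft_force': array([ 0.24807589,  0.62346401, -0.90402894]), 'wrist_torque': array([ 0.01407981,  0.0270304 , -0.02756418]), 'grasp_force': 0.0, 'grip_width': 0.09325531459620544}
scene {'fovy': 42.677, 'cx': 314.451, 'cy': 190.529, 'cam_to_world': [[-0.878, -0.288, 0.382, 1.026], [0.478, -0.502, 0.721, 1.026], [-0.016, 0.816, 0.578, 0.922], [0.0, 0.0, 0.0, 1.0]]}
pail_top [([329.0, 256.0], 0.87)]
pail_mid [([330.0, 260.0], 0.79)]
pail_low [([328.0, 274.0], 0.82), ([395.0, 227.0], 0.78)]
handle_grip [([334.0, 198.0], 0.96)]
scale_plate [([273.0, 174.0], 0.68)]
scoop [([297.0, 224.0], 0.63)]
pigment_jar [([250.0, 245.0], 0.97)]
side {'fovy': 57.014, 'cx': 321.519, 'cy': 196.832, 'cam_to_world': [[-0.938, 0.238, -0.254, 0.301], [-0.348, -0.637, 0.688, 0.658], [0.002, 0.733, 0.68, 0.732], [0.0, 0.0, 0.0, 1.0]]}
pail_top [([283.0, 254.0], 0.84)]
pail_mid [([286.0, 265.0], 0.95)]
pail_low [([301.0, 392.0], 0.78), ([288.0, 269.0], 0.74), ([392.0, 292.0], 0.57), ([274.0, 211.0], 0.51), ([268.0, 208.0], 0.46)]
handle_grip [([276.0, 211.0], 0.83)]
scale_plate [([348.0, 164.0], 0.57)]
scoop [([321.0, 216.0], 0.66)]
pigment_jar [([269.0, 207.0], 0.87)]
```

View pics/scene0.png

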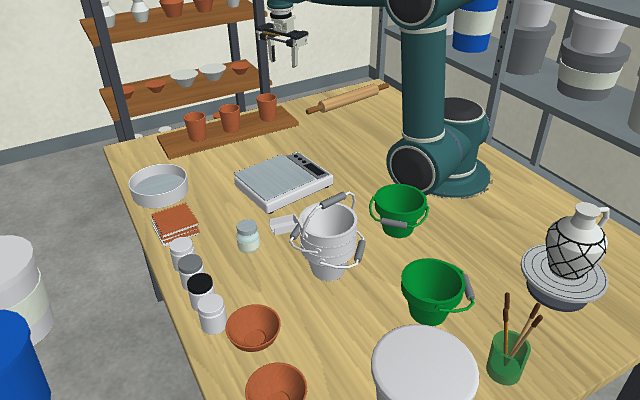

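View pics/side0.png

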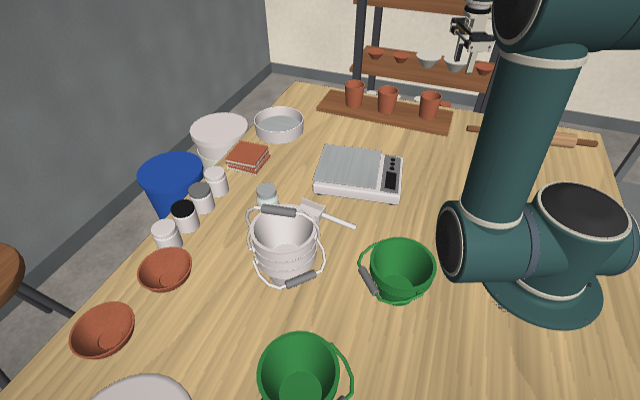

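Scene: the white pile is at (328,240), with the top pail's handle bar at (336,200). The grey bars at (347,264) and (303,243) are the lower pails' folded handles. The scale is at (283,180), the jar at (248,236) and the scoop at (285,225). The green pails at (400,210) and (434,290) are look-alikes. Side: the white pile is at (284,245) with its bar at (278,211), the scale at (355,173), the jar at (267,195) and the scoop at (325,212). I choose the only white pile and the bar standing up over its mouth.

Run:
```python
from h import *
W={}
for n in ("scene","side"):
    W[n]=cloud(calibration(n),np.load(n+"0.npy"))
for n,pts in (("scene",[(336,200),(328,205),(345,197),(283,180),(248,225),(285,225),(347,264),(400,190)]),("side",[(278,211),(268,210),(290,212),(355,173),(267,188),(325,212),(300,280)])):
    for p in pts: print(n,p,np.round(np.nanmedian(W[n][p[1]-1:p[1]+2,p[0]-1:p[0]+2].reshape(-1,3),0),3))
A=np.vstack([w.reshape(-1,3) for w in W.values()]); A=A[~np.isnan(A[:,0])]
# plate
for n in W:
    w=W[n].reshape(-1,3); im=cv2.imread(f"pics/{n}0.png").reshape(-1,3)
    c=W[n][(180,283) if n=="scene" else (173,355)]
    m=(abs(w[:,2]-.06)<.006)&(np.hypot(*(w[:,:2]-c[:2]).T)<.2)
    r=cv2.minAreaRect(w[m,:2].astype(np.float32)); print(n,"plate",m.sum(),r,w[m].mean(0))
    m=(abs(w[:,2]-.163)<.004)&(np.hypot(*(w[:,:2]-[.5,.1]).T)<2); 
    g=W[n][(200,336) if n=="scene" else (211,278)]
    m=(abs(w[:,2]-.163)<.004)&(np.hypot(*(w[:,:2]-g[:2]).T)<.12)
    r=cv2.fitEllipse(w[m,:2].astype(np.float32)); print(n,"rim",m.sum(),r)
    m=(w[:,2]>.19)&(np.hypot(*(w[:,:2]-g[:2]).T)<.1)
    r=cv2.minAreaRect(w[m,:2].astype(np.float32)); print(n,"bar",m.sum(),r,w[m].mean(0),w[m,2].max())
im=np.hstack([cv2.resize(cv2.imread("pics/scene0.png")[170:290,260:380],(400,400)),cv2.resize(cv2.imread("pics/side0.png")[180:300,225:345],(400,400))])
cv2.imwrite("pics/crop.png",im)
```

```text
scene (336, 200) [0.547 0.224 0.233]
scene (328, 205) [0.571 0.229 0.231]
scene (345, 197) [0.521 0.221 0.229]
scene (283, 180) [ 0.514 -0.143  0.061]
scene (248, 225) [0.693 0.02  0.076]
scene (285, 225) [ 0.578 -0.01   0.01 ]
scene (347, 264) [0.503 0.211 0.002]
scene (400, 190) [0.269 0.106 0.091]
side (278, 211) [0.551 0.222 0.235]
side (268, 210) [0.57  0.226 0.235]
side (290, 212) [0.528 0.217 0.236]
side (355, 173) [ 0.497 -0.149  0.06 ]
side (267, 188) [0.695 0.013 0.076]
side (325, 212) [ 0.541 -0.021  0.009]
side (300, 280) [0.496 0.258 0.085]
scene plate 1997 ((0.5122016668319702, -0.18356207013130188), (0.21327276527881622, 0.18678642809391022), 8.407487869262695) [ 0.53011797 -0.17584911  0.06015768]
scene rim 458 ((0.5562403798103333, 0.20125868916511536), (0.1302487552165985, 0.13228480517864227), 102.78640747070312)
scene bar 340 ((0.5529957413673401, 0.21789409220218658), (0.15468958020210266, 0.021311886608600616), 8.05142593383789) [0.56100018 0.22074635 0.22823261] 0.24288457927724671
side plate 2322 ((0.5129057765007019, -0.18700966238975525), (0.2118280678987503, 0.18609748780727386), 8.669788360595703) [ 0.52571464 -0.17660016  0.06088999]
side rim 624 ((0.5555638670921326, 0.19862231612205505), (0.1306796669960022, 0.13213635981082916), 97.2483139038086)
side bar 486 ((0.5528393983840942, 0.2167689949274063), (0.15206727385520935, 0.01863410696387291), 9.43232536315918) [0.54876514 0.21710982 0.2300897 ] 0.2409569014496541
```

View pics/crop.png

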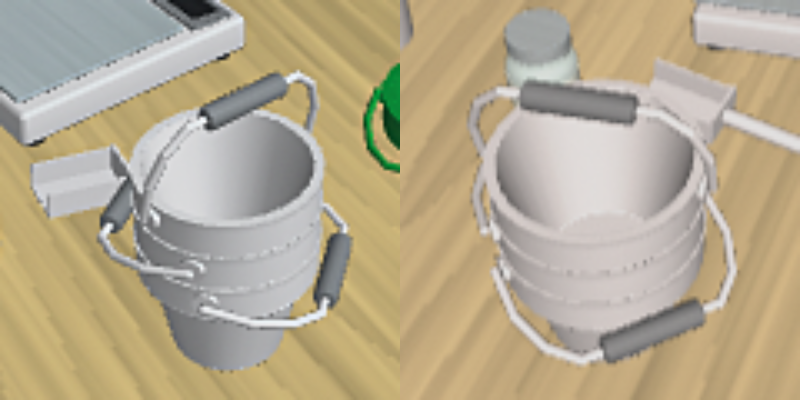

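The crop shows three nested white pails, with the top one's bar up over the mouth. It leans about 0.27 rad towards world +y (bar at about (0.552,0.219,0.229), hinge at z 0.152, which is consistent). I'll locate the plate's edges next and set off above the bar.

```bash
python3 - <<'E'
from h import *
a=np.radians(8.6); R=np.array([[np.cos(a),np.sin(a)],[-np.sin(a),np.cos(a)]])
for n in ("scene","side"):
    W=cloud(calibration(n),np.load(n+"0.npy")).reshape(-1,3)
    q=(W[:,:2]-[.513,-.185])@R.T
    m=(abs(q)<[.3,.15]).all(1)&(W[:,2]>.02)&(W[:,2]<.08)
    q,z=q[m],W[m,2]
    for lo in np.arange(-.18,.15,.015):
        k=(q[:,0]>=lo)&(q[:,0]<lo+.015)
        if k.sum()>3: print(n,"x",round(lo,3),k.sum(),np.round(np.median(z[k]),4),np.round(np.percentile(q[k,1],[1,99]),3))
    k=abs(z-.06)<.003; print(n,np.percentile(q[k],[0.5,99.5],axis=0))
E
python3 -m inch '[{"gripper":1,"dz":0.04,"dy":0.03},{"gripper":1,"dx":0.274,"dy":0.835,"dz":0.10,"az":-15.5},{"gripper":1,"dx":0.274,"dy":0.835,"dz":0.10,"az":-15.5},{"gripper":1,"dx":0.274,"dy":0.835,"dz":0.10,"az":-15.5},{"gripper":1,"dx":0.274,"dy":0.835,"dz":0.10,"az":-15.5},{"gripper":1,"dx":0.274,"dy":0.835,"dz":0.10,"az":-15.5},{"gripper":1,"dx":0.274,"dy":0.835,"dz":0.10,"az":-15.5},{"gripper":1,"dx":0.274,"dy":0.835,"dz":0.10,"az":-15.5}]'
```

```text
scene x -0.15 79 0.0434 [-0.085  0.094]
scene x -0.135 141 0.0456 [-0.09   0.096]
scene x -0.12 165 0.0478 [-0.086  0.098]
scene x -0.105 183 0.0487 [-0.085  0.097]
scene x -0.09 88 0.0462 [-0.084  0.099]
scene x -0.075 184 0.0593 [-0.085  0.097]
scene x -0.06 188 0.0594 [-0.087  0.098]
scene x -0.045 209 0.0597 [-0.085  0.099]
scene x -0.03 202 0.0595 [-0.087  0.096]
scene x -0.015 200 0.0594 [-0.087  0.096]
scene x 0.0 213 0.0595 [-0.087  0.098]
scene x 0.015 219 0.0594 [-0.085  0.098]
scene x 0.03 218 0.0594 [-0.086  0.099]
scene x 0.045 217 0.0597 [-0.085  0.098]
scene x 0.06 222 0.06 [-0.084  0.099]
scene x 0.075 232 0.0594 [-0.086  0.148]
scene x 0.09 504 0.0438 [-0.086  0.147]
scene x 0.105 48 0.031 [-0.083  0.147]
scene x 0.12 8 0.0263 [0.139 0.146]
scene [[-0.07462549 -0.08887872]
 [ 0.10468597  0.09207769]]
side x -0.15 146 0.0437 [-0.088  0.093]
side x -0.135 242 0.0458 [-0.092  0.094]
side x -0.12 239 0.0487 [-0.086  0.093]
side x -0.105 240 0.0496 [-0.086  0.094]
side x -0.09 239 0.0447 [-0.093  0.094]
side x -0.075 258 0.0603 [-0.087  0.093]
side x -0.06 258 0.0605 [-0.088  0.094]
side x -0.045 256 0.0606 [-0.086  0.093]
side x -0.03 257 0.0604 [-0.088  0.094]
side x -0.015 251 0.0604 [-0.086  0.094]
side x 0.0 249 0.0604 [-0.09   0.094]
side x 0.015 245 0.0604 [-0.086  0.094]
side x 0.03 248 0.0605 [-0.089  0.094]
side x 0.045 243 0.0605 [-0.089  0.094]
side x 0.06 248 0.0603 [-0.087  0.095]
side x 0.075 262 0.0602 [-0.087  0.149]
side x 0.09 237 0.0605 [-0.085  0.146]
side x 0.105 19 0.0284 [-0.084  0.145]
side x 0.12 8 0.023 [0.136 0.14 ]
side [[-0.07381712 -0.0904525 ]
 [ 0.10425598  0.08887477]]validation failed for argument at $[0]...
```

```bash
python3 -m inch '[{"gripper":1,"dx":0,"dy":0.03,"dz":0.04,"ax":0,"ay":0,"az":0},{"gripper":1,"dx":0.03,"dy":0.07,"dz":0.06,"ax":0,"ay":0,"az":0},{"gripper":1,"dx":0.274,"dy":0.835,"dz":0.10,"ax":0,"ay":0,"az":-15.5},{"gripper":1,"dx":0.274,"dy":0.835,"dz":0.10,"ax":0,"ay":0,"az":-15.5},{"gripper":1,"dx":0.274,"dy":0.835,"dz":0.10,"ax":0,"ay":0,"az":-15.5},{"gripper":1,"dx":0.274,"dy":0.835,"dz":0.10,"ax":0,"ay":0,"az":-15.5},{"gripper":1,"dx":0.274,"dy":0.835,"dz":0.10,"ax":0,"ay":0,"az":-15.5},{"gripper":1,"dx":0.274,"dy":0.835,"dz":0.10,"ax":0,"ay":0,"az":-15.5}]'
```

```text
t: 1.6
tool_pos: [0.3974, -0.2606, 0.479]
ee_rot: [0.0, 0.997, 0.077, 0.0]
ft_force: [0.6, -0.1, -0.3]
grip_width: 0.0932
grasp_force: 0.0
```

```bash
python3 -m inch '[{"gripper":1,"dx":0.14,"dy":0.44,"dz":0.02,"ax":0,"ay":0,"az":0},{"gripper":1,"dx":0.14,"dy":0.44,"dz":0.02,"ax":0,"ay":0,"az":0},{"gripper":1,"dx":0.14,"dy":0.44,"dz":0.02,"ax":0,"ay":0,"az":0},{"gripper":1,"dx":0.14,"dy":0.44,"dz":0.02,"ax":0,"ay":0,"az":0},{"gripper":1,"dx":0.14,"dy":0.44,"dz":0.02,"ax":0,"ay":0,"az":0},{"gripper":1,"dx":0.14,"dy":0.44,"dz":0.02,"ax":0,"ay":0,"az":0},{"gripper":1,"dx":0.14,"dy":0.44,"dz":0.02,"ax":0,"ay":0,"az":0},{"gripper":1,"dx":0.14,"dy":0.44,"dz":0.02,"ax":0,"ay":0,"az":0}]'
```

```text
t: 2.4
tool_pos: [0.5186, 0.1205, 0.4964]
ee_rot: [-0.0, 0.997, 0.077, 0.0]
ft_force: [0.8, -0.5, 0.1]
grip_width: 0.0928
grasp_force: 0.0
```

```bash
python3 -m inch '[{"gripper":1,"dx":0.02,"dy":0.06,"dz":0,"ax":0,"ay":0,"az":0},{"gripper":1,"dx":0.02,"dy":0.06,"dz":0,"ax":0,"ay":0,"az":0},{"gripper":1,"dx":0.02,"dy":0.06,"dz":0,"ax":0,"ay":0,"az":0},{"gripper":1,"dx":0.02,"dy":0.06,"dz":0,"ax":0,"ay":0,"az":0}]'
python3 - <<'E'
from h import *
s=observe(); c=calibration("wrist"); im,d=snapshot("wrist"); cv2.imwrite("pics/w1.png",im)
W=cloud(c,d); w=W.reshape(-1,3)
print(s["tool_pos"],s["ee_rot"])
print([(r["uv"],r["confidence"]) for r in spot_point("wrist","handle_grip")])
m=(w[:,2]>.19)&(w[:,2]<.26)&(np.hypot(*(w[:,:2]-[.552,.22]).T)<.1)
if m.sum()>5: print(m.sum(),cv2.minAreaRect(w[m,:2].astype(np.float32)),np.median(w[m],0),w[m,2].max())
m=(w[:,2]>.22)&(w[:,2]<.26)&(np.hypot(*(w[:,:2]-[.552,.22]).T)<.1)
if m.sum()>5: print("bar",m.sum(),cv2.minAreaRect(w[m,:2].astype(np.float32)),np.median(w[m],0))
E
```

```text
t: 2.8
tool_pos: [0.5385, 0.1776, 0.496]
ee_rot: [0.0, 0.997, 0.077, -0.0]
ft_force: [-0.9, -0.3, 0.3]
grip_width: 0.0931
grasp_force: 0.0
[0.53851946 0.17762478 0.49602911] [ 1.72900255e-04  9.97023101e-01  7.71031657e-02 -8.62388669e-05]
[([274.2, 181.6], 0.85)]
3180 ((0.553930938243866, 0.21462081372737885), (0.15254758298397064, 0.021403558552265167), 9.30518913269043) [0.55916804 0.21651886 0.2364954 ] 0.24069583256336813
bar 2888 ((0.5529153943061829, 0.21630427241325378), (0.12577177584171295, 0.017679652199149132), 9.238484382629395) [0.55781047 0.21621979 0.23691672]
```

View pics/w1.png

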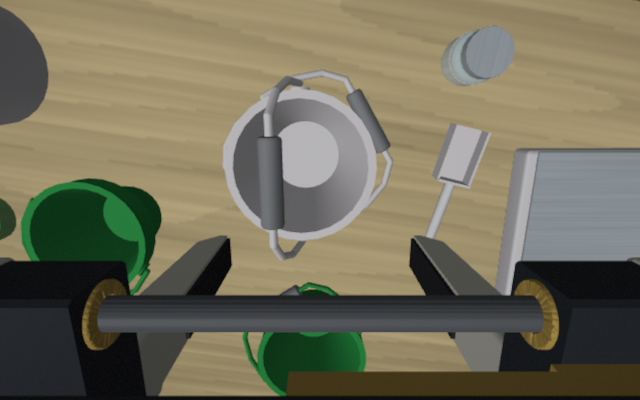

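The wrist view shows the bar at (270,182) over the white pail and the fingers in line with it. Measured bar centre is (0.553,0.2165), yaw 9.2°. The shift needed is (+0.0145,+0.039,-0.100).

```bash
python3 -m inch '[{"gripper":1,"dx":0.0145,"dy":0.039,"dz":0,"ax":0,"ay":0,"az":0.5},{"gripper":1,"dx":0.0145,"dy":0.039,"dz":-0.04,"ax":0,"ay":0,"az":0.5},{"gripper":1,"dx":0.0145,"dy":0.039,"dz":-0.08,"ax":0,"ay":0,"az":0.5},{"gripper":1,"dx":0.0145,"dy":0.039,"dz":-0.1,"ax":0,"ay":0,"az":0.5},{"gripper":1,"dx":0.0145,"dy":0.039,"dz":-0.1,"ax":0,"ay":0,"az":0.5},{"gripper":1,"dx":0.0145,"dy":0.039,"dz":-0.1,"ax":0,"ay":0,"az":0.5}]'
python3 -m inch '[{"gripper":0,"dx":0,"dy":0,"dz":0,"ax":0,"ay":0,"az":0},{"gripper":0,"dx":0,"dy":0,"dz":0,"ax":0,"ay":0,"az":0},{"gripper":0,"dx":0,"dy":0,"dz":0,"ax":0,"ay":0,"az":0},{"gripper":0,"dx":0,"dy":0,"dz":0,"ax":0,"ay":0,"az":0},{"gripper":0,"dx":0,"dy":0,"dz":0,"ax":0,"ay":0,"az":0},{"gripper":0,"dx":0,"dy":0,"dz":0,"ax":0,"ay":0,"az":0},{"gripper":0,"dx":0,"dy":0,"dz":0,"ax":0,"ay":0,"az":0},{"gripper":0,"dx":0,"dy":0,"dz":0,"ax":0,"ay":0,"az":0}]'
```

```text
t: 3.5
tool_pos: [0.5532, 0.2163, 0.3974]
ee_rot: [-0.0, 0.997, 0.081, 0.001]
ft_force: [-0.2, -0.2, 0.5]
grip_width: 0.0931
grasp_force: 0.0
t: 4.3
tool_pos: [0.5532, 0.2173, 0.396]
ee_rot: [0.0, 0.997, 0.081, -0.0]
ft_force: [0.5, 0.2, 0.2]
grip_width: 0.0337
grasp_force: 0.0
```

```bash
python3 -m inch '[{"gripper":0,"dx":0,"dy":0,"dz":0,"ax":0,"ay":0,"az":0},{"gripper":0,"dx":0,"dy":0,"dz":0,"ax":0,"ay":0,"az":0},{"gripper":0,"dx":0,"dy":0,"dz":0,"ax":0,"ay":0,"az":0},{"gripper":0,"dx":0,"dy":0,"dz":0,"ax":0,"ay":0,"az":0},{"gripper":0,"dx":0,"dy":0,"dz":0,"ax":0,"ay":0,"az":0}]'
python3 -m inch '[{"gripper":0,"dx":0,"dy":0,"dz":0.005,"ax":0,"ay":0,"az":0},{"gripper":0,"dx":0,"dy":0,"dz":0.015,"ax":0,"ay":0,"az":0},{"gripper":0,"dx":0,"dy":0,"dz":0.03,"ax":0,"ay":0,"az":0},{"gripper":0,"dx":0,"dy":0,"dz":0.045,"ax":0,"ay":0,"az":0},{"gripper":0,"dx":0,"dy":0,"dz":0.06,"ax":0,"ay":0,"az":0},{"gripper":0,"dx":0,"dy":0,"dz":0.08,"ax":0,"ay":0,"az":0},{"gripper":0,"dx":0,"dy":0,"dz":0.1,"ax":0,"ay":0,"az":0},{"gripper":0,"dx":0,"dy":0,"dz":0.12,"ax":0,"ay":0,"az":0}]'
python3 - <<'E'
from h import *
for n in ("scene","side"):
    im,d=snapshot(n); cv2.imwrite(f"pics/{n}1.png",im); np.save(n+"1.npy",d)
a=cv2.imread("pics/scene1.png")[100:300,220:480]; b=cv2.imread("pics/side1.png")[100:300,200:460]
cv2.imwrite("pics/lift.png",cv2.resize(np.hstack([a,b]),(800,308)))
E
```

```text
t: 4.8
tool_pos: [0.5532, 0.2172, 0.396]
ee_rot: [0.0, 0.997, 0.081, 0.0]
ft_force: [0.8, -0.0, -0.6]
grip_width: 0.0172
grasp_force: 30.0
t: 5.6
tool_pos: [0.553, 0.2172, 0.5181]
ee_rot: [-0.0, 0.997, 0.081, 0.0]
ft_force: [-0.1, 1.2, -2.2]
grip_width: 0.017
grasp_force: 30.0
```

View pics/lift.png

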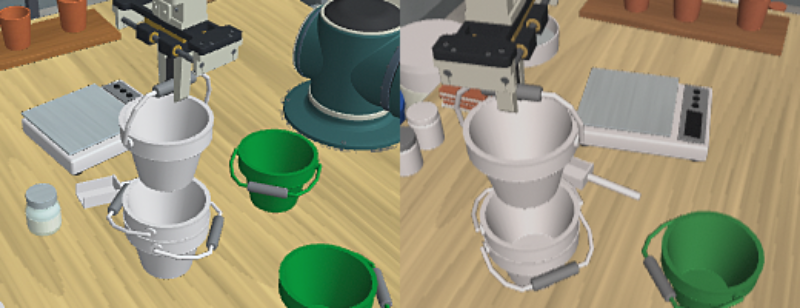

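The top pail hangs upright, clear of the two nested pails, which have stayed put. I'll measure its rim centre and bring it over the plate.

```bash
python3 - <<'E'
from h import *
for n in ("scene","side"):
    w=cloud(calibration(n),np.load(n+"1.npy")).reshape(-1,3)
    near=np.hypot(*(w[:,:2]-[.555,.2]).T)<.078
    for z in (.282,.286,.290):
        m=(abs(w[:,2]-z)<.002)&near
        if m.sum()>10: print(n,z,m.sum(),cv2.fitEllipse(w[m,:2].astype(np.float32)))
E
python3 -m inch '[{"gripper":0,"dx":0,"dy":-0.01,"dz":0.01,"ax":0,"ay":0,"az":0},{"gripper":0,"dx":0,"dy":-0.03,"dz":0.02,"ax":0,"ay":0,"az":0},{"gripper":0,"dx":-0.005,"dy":-0.055,"dz":0.02,"ax":0,"ay":0,"az":0},{"gripper":0,"dx":-0.01,"dy":-0.08,"dz":0.02,"ax":0,"ay":0,"az":0},{"gripper":0,"dx":-0.01,"dy":-0.105,"dz":0.02,"ax":0,"ay":0,"az":0},{"gripper":0,"dx":-0.015,"dy":-0.13,"dz":0.02,"ax":0,"ay":0,"az":0},{"gripper":0,"dx":-0.015,"dy":-0.155,"dz":0.02,"ax":0,"ay":0,"az":0},{"gripper":0,"dx":-0.015,"dy":-0.18,"dz":0.02,"ax":0,"ay":0,"az":0}]'
python3 -m inch '[{"gripper":0,"dx":0,"dy":-0.025,"dz":0,"ax":0,"ay":0,"az":0},{"gripper":0,"dx":0,"dy":-0.05,"dz":0,"ax":0,"ay":0,"az":0},{"gripper":0,"dx":-0.005,"dy":-0.075,"dz":0,"ax":0,"ay":0,"az":0},{"gripper":0,"dx":-0.005,"dy":-0.1,"dz":0,"ax":0,"ay":0,"az":0},{"gripper":0,"dx":-0.01,"dy":-0.125,"dz":0,"ax":0,"ay":0,"az":0},{"gripper":0,"dx":-0.01,"dy":-0.15,"dz":0,"ax":0,"ay":0,"az":0},{"gripper":0,"dx":-0.012,"dy":-0.175,"dz":0,"ax":0,"ay":0,"az":0},{"gripper":0,"dx":-0.012,"dy":-0.19,"dz":0,"ax":0,"ay":0,"az":0}]'
python3 -m inch '[{"gripper":0,"dx":0,"dy":-0.01,"dz":0,"ax":0,"ay":0,"az":0},{"gripper":0,"dx":0,"dy":-0.012,"dz":0,"ax":0,"ay":0,"az":0},{"gripper":0,"dx":0,"dy":-0.012,"dz":-0.01,"ax":0,"ay":0,"az":0},{"gripper":0,"dx":0,"dy":-0.012,"dz":-0.03,"ax":0,"ay":0,"az":0},{"gripper":0,"dx":0,"dy":-0.012,"dz":-0.05,"ax":0,"ay":0,"az":0},{"gripper":0,"dx":0,"dy":-0.012,"dz":-0.07,"ax":0,"ay":0,"az":0},{"gripper":0,"dx":0,"dy":-0.012,"dz":-0.08,"ax":0,"ay":0,"az":0},{"gripper":0,"dx":0,"dy":-0.012,"dz":-0.08,"ax":0,"ay":0,"az":0}]'
python3 - <<'E'
from h import *
s=observe(); print(s["tool_pos"]); rimz=s["tool_pos"][2]-.396+.165
for n in ("scene","side"):
    im,d=snapshot(n); cv2.imwrite(f"pics/{n}2.png",im)
    w=cloud(calibration(n),d).reshape(-1,3)
    near=np.hypot(*(w[:,:2]-[.528,-.183]).T)<.09
    for z in rimz+np.array([-.007,-.003,.001]):
        m=(abs(w[:,2]-z)<.002)&near
        if m.sum()>10: print(n,z,m.sum(),cv2.fitEllipse(w[m,:2].astype(np.float32)))
a=cv2.imread("pics/scene2.png")[60:260,180:440]; b=cv2.imread("pics/side2.png")[60:260,220:480]
cv2.imwrite("pics/over.png",cv2.resize(np.hstack([a,b]),(800,308)))
E
```

```text
scene 0.282 146 ((0.5574842095375061, 0.20311488211154938), (0.1283549964427948, 0.13048872351646423), 99.37452697753906)
scene 0.286 304 ((0.5564249157905579, 0.20102021098136902), (0.13023540377616882, 0.1326521337032318), 67.97138214111328)
scene 0.29 124 ((0.5558678507804871, 0.20127128064632416), (0.12909412384033203, 0.13537998497486115), 119.33975982666016)
side 0.282 211 ((0.5538889169692993, 0.20235325396060944), (0.12560172379016876, 0.13054199516773224), 106.39581298828125)
side 0.286 181 ((0.5539313554763794, 0.20232053101062775), (0.12618021667003632, 0.13263459503650665), 104.2352523803711)
side 0.29 521 ((0.556268572807312, 0.20041677355766296), (0.12714806199073792, 0.13220453262329102), 88.34001922607422)
t: 6.5
tool_pos: [0.5378, 0.0357, 0.5357]
ee_rot: [0.0, 0.997, 0.081, -0.0]
ft_force: [-0.8, 0.1, -2.0]
grip_width: 0.017
grasp_force: 30.0
t: 7.3
tool_pos: [0.5257, -0.1546, 0.5356]
ee_rot: [-0.0, 0.997, 0.081, -0.001]
ft_force: [-0.4, -0.1, -1.9]
grip_width: 0.017
grasp_force: 30.0
t: 8.1
tool_pos: [0.5262, -0.1641, 0.4544]
ee_rot: [-0.001, 0.997, 0.082, -0.001]
f
[... 219 characters left out ...]
 83.58643341064453)
scene 0.2204247746795848 124 ((0.5298517942428589, -0.1795196831226349), (0.13164374232292175, 0.13571222126483917), 87.35562896728516)
scene 0.2244247746795848 164 ((0.5288136005401611, -0.17939603328704834), (0.12995289266109467, 0.13420481979846954), 95.12236785888672)
side 0.2164247746795848 143 ((0.5284621715545654, -0.17926882207393646), (0.12583191692829132, 0.13454298675060272), 101.51661682128906)
side 0.2204247746795848 130 ((0.5279343724250793, -0.17962230741977692), (0.1266983151435852, 0.13523828983306885), 100.38307189941406)
side 0.2244247746795848 274 ((0.5289295315742493, -0.18239514529705048), (0.13069811463356018, 0.132623553276062), 114.28291320800781)
```

View pics/over.png

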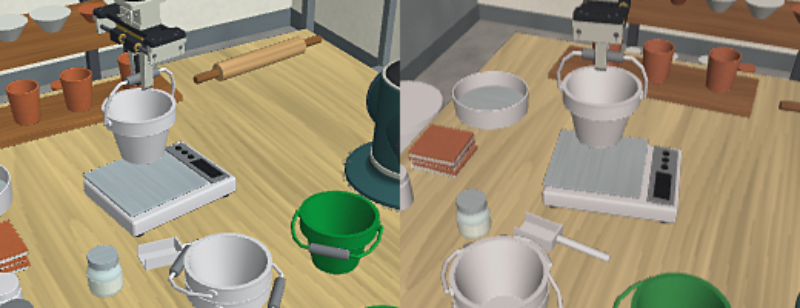

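The pail hangs upright over the plate, rim centre (0.529,-0.180) against plate centre (0.528,-0.183). I'll lower it gently.

```bash
python3 -m inch '[{"gripper":0,"dx":0,"dy":-0.003,"dz":-0.015,"ax":0,"ay":0,"az":0},{"gripper":0,"dx":0,"dy":-0.003,"dz":-0.03,"ax":0,"ay":0,"az":0},{"gripper":0,"dx":0,"dy":-0.003,"dz":-0.04,"ax":0,"ay":0,"az":0},{"gripper":0,"dx":0,"dy":-0.003,"dz":-0.046,"ax":0,"ay":0,"az":0},{"gripper":0,"dx":0,"dy":-0.003,"dz":-0.05,"ax":0,"ay":0,"az":0},{"gripper":0,"dx":0,"dy":-0.003,"dz":-0.053,"ax":0,"ay":0,"az":0},{"gripper":0,"dx":0,"dy":-0.003,"dz":-0.055,"ax":0,"ay":0,"az":0},{"gripper":0,"dx":0,"dy":-0.003,"dz":-0.055,"ax":0,"ay":0,"az":0}]'
python3 -m inch '[{"gripper":0,"dx":0,"dy":0,"dz":-0.001,"ax":0,"ay":0,"az":0},{"gripper":0,"dx":0,"dy":0,"dz":-0.002,"ax":0,"ay":0,"az":0},{"gripper":0,"dx":0,"dy":0,"dz":-0.003,"ax":0,"ay":0,"az":0},{"gripper":0,"dx":0,"dy":0,"dz":-0.0035,"ax":0,"ay":0,"az":0},{"gripper":0,"dx":0,"dy":0,"dz":-0.0035,"ax":0,"ay":0,"az":0}]'
```

```text
t: 9.0
tool_pos: [0.5262, -0.1678, 0.4011]
ee_rot: [0.0, 0.997, 0.081, 0.0]
ft_force: [0.1, 0.6, -2.0]
grip_width: 0.0174
grasp_force: 30.0
t: 9.5
tool_pos: [0.5262, -0.1678, 0.3974]
ee_rot: [-0.0, 0.997, 0.081, -0.0]
ft_force: [-0.1, 0.0, -2.5]
grip_width: 0.0173
grasp_force: 30.0
```

```bash
python3 -m inch '[{"gripper":0,"dx":0,"dy":0,"dz":-0.001,"ax":0,"ay":0,"az":0},{"gripper":0,"dx":0,"dy":0,"dz":-0.002,"ax":0,"ay":0,"az":0},{"gripper":0,"dx":0,"dy":0,"dz":-0.002,"ax":0,"ay":0,"az":0}]'
python3 - <<'E'
from h import *
F=[]
for i in range(4):
    im,d=snapshot("side" if i%2 else "scene"); F.append(observe()["ft_force"])
    if i>1:
        w=cloud(calibration("side" if i%2 else "scene"),d).reshape(-1,3)
        near=np.hypot(*(w[:,:2]-[.528,-.183]).T)<.075
        m=near&(w[:,2]>.14)&(w[:,2]<.185)
        h,e=np.histogram(w[m,2],np.arange(.15,.182,.002)); print(h)
        r=m&(abs(w[:,2]-.163)<.003); print(cv2.fitEllipse(w[r,:2].astype(np.float32)))
print(np.mean(F,0),observe()["tool_pos"])
E
```

```text
t: 9.8
tool_pos: [0.5262, -0.1677, 0.396]
ee_rot: [-0.0, 0.997, 0.081, 0.0]
ft_force: [-0.4, 1.6, 3.9]
grip_width: 0.0174
grasp_force: 30.0
[ 49  44  67  51  47  50  76 105  41  13   2   2   1   1   1]
((0.5292760133743286, -0.18353979289531708), (0.13012458384037018, 0.13315992057323456), 76.05933380126953)
[ 57  62  64  61  49  52  62 147 113   6   2   0   3   1   2]
((0.5285142660140991, -0.18473710119724274), (0.12954244017601013, 0.13242369890213013), 101.24253845214844)
[-0.75704246  2.57086839  4.9644114 ] [ 0.52620565 -0.1676791   0.39599755]
```

Contact: the wrist now reads +5 N up and the rim centre is at (0.529,-0.184). I'll relieve the pressure and release.

```bash
python3 -m inch '[{"gripper":0,"dx":0,"dy":0,"dz":0.0005,"ax":0,"ay":0,"az":0},{"gripper":0,"dx":0,"dy":0,"dz":0.0007,"ax":0,"ay":0,"az":0},{"gripper":1,"dx":0,"dy":0,"dz":0.0007,"ax":0,"ay":0,"az":0},{"gripper":1,"dx":0,"dy":0,"dz":0.0007,"ax":0,"ay":0,"az":0},{"gripper":1,"dx":0,"dy":0,"dz":0.0007,"ax":0,"ay":0,"az":0},{"gripper":1,"dx":0,"dy":0,"dz":0.0007,"ax":0,"ay":0,"az":0},{"gripper":1,"dx":0,"dy":0,"dz":0.0007,"ax":0,"ay":0,"az":0},{"gripper":1,"dx":0,"dy":0,"dz":0.0007,"ax":0,"ay":0,"az":0}]'
python3 -m inch '[{"gripper":1,"dx":0,"dy":0,"dz":0.0,"ax":0,"ay":0,"az":0},{"gripper":1,"dx":0,"dy":0,"dz":0.0,"ax":0,"ay":0,"az":0},{"gripper":1,"dx":0,"dy":0,"dz":0.0,"ax":0,"ay":0,"az":0},{"gripper":1,"dx":0,"dy":0,"dz":0.0,"ax":0,"ay":0,"az":0}]'
cat > m.py <<'E'
from h import *
def meas():
    for n in ("scene","side"):
        im,d=snapshot(n); cv2.imwrite(f"pics/{n}_last.png",im)
        w=cloud(calibration(n),d).reshape(-1,3); g=im.reshape(-1,3).astype(int)
        r=(np.hypot(*(w[:,:2]-[.528,-.183]).T)<.078)&(abs(w[:,2]-.162)<.004)
        print(n,"rim",r.sum(),np.round(np.concatenate(cv2.fitEllipse(w[r,:2].astype(np.float32))[:2]),3))
        k=[x["uv"] for x in spot_point(n,"handle_grip")]
        for u,v in k:
            u,v=int(u),int(v); p=np.nanmedian(cloud(calibration(n),d)[v-1:v+2,u-1:u+2].reshape(-1,3),0); print("  grip",u,v,np.round(p,3))
    s=observe(); print(s["t"],s["tool_pos"],s["ft_force"],s["grip_width"])
if __name__=="__main__": meas()
E
python3 m.py
```

```text
t: 10.8
tool_pos: [0.5262, -0.1678, 0.3962]
ee_rot: [-0.0, 0.997, 0.081, -0.0]
ft_force: [-0.1, -0.6, 0.4]
grip_width: 0.0605
grasp_force: 0.0
t: 11.2
tool_pos: [0.5262, -0.1678, 0.3963]
ee_rot: [-0.0, 0.997, 0.081, 0.0]
ft_force: [0.7, -0.5, -0.2]
grip_width: 0.091
grasp_force: 0.0
scene rim 259 [ 0.53  -0.182  0.13   0.133]
  grip 271 126 [ 0.529 -0.164  0.236]
side rim 320 [ 0.529 -0.185  0.13   0.132]
  grip 347 115 [ 0.518 -0.107  0.269]
11.4 [ 0.52616517 -0.1677717   0.39621895] [-0.25482051  0.3088935   0.37010115] 0.09352649481441852
```

The pail stands on the plate. Next I push the bar towards +y with the -y finger, along its normal (-0.16, 0.987).

```bash
python3 -m inch '[{"gripper":1,"dx":-0.003,"dy":0.018,"dz":0,"ax":0,"ay":0,"az":0},{"gripper":1,"dx":-0.005,"dy":0.030,"dz":0,"ax":0,"ay":0,"az":0},{"gripper":1,"dx":-0.006,"dy":0.037,"dz":0,"ax":0,"ay":0,"az":0},{"gripper":1,"dx":-0.007,"dy":0.043,"dz":0,"ax":0,"ay":0,"az":0},{"gripper":1,"dx":-0.008,"dy":0.049,"dz":-0.003,"ax":0,"ay":0,"az":0},{"gripper":1,"dx":-0.009,"dy":0.055,"dz":-0.006,"ax":0,"ay":0,"az":0},{"gripper":1,"dx":-0.010,"dy":0.061,"dz":-0.010,"ax":0,"ay":0,"az":0},{"gripper":1,"dx":-0.011,"dy":0.066,"dz":-0.012,"ax":0,"ay":0,"az":0}]'
python3 m.py
python3 -m inch '[{"gripper":1,"dx":-0.001,"dy":0.005,"dz":-0.003,"ax":0,"ay":0,"az":0},{"gripper":1,"dx":-0.002,"dy":0.010,"dz":-0.006,"ax":0,"ay":0,"az":0},{"gripper":1,"dx":-0.002,"dy":0.015,"dz":-0.010,"ax":0,"ay":0,"az":0},{"gripper":1,"dx":-0.003,"dy":0.019,"dz":-0.013,"ax":0,"ay":0,"az":0},{"gripper":1,"dx":-0.003,"dy":0.022,"dz":-0.015,"ax":0,"ay":0,"az":0},{"gripper":1,"dx":-0.003,"dy":0.022,"dz":-0.015,"ax":0,"ay":0,"az":0}]'
python3 m.py; python3 -c "
import cv2,numpy as np
a=cv2.imread('pics/scene_last.png')[60:260,180:440]; b=cv2.imread('pics/side_last.png')[60:260,220:480]
cv2.imwrite('pics/push.png',cv2.resize(np.hstack([a,b]),(800,308)))"
```

```text
t: 12.2
tool_pos: [0.5151, -0.1013, 0.3835]
ee_rot: [-0.0, 0.997, 0.081, -0.0]
ft_force: [0.4, -0.3, 0.8]
grip_width: 0.093
grasp_force: 0.1
scene rim 272 [ 0.53  -0.182  0.131  0.132]
  grip 279 134 [ 0.521 -0.135  0.224]
side rim 184 [ 0.528 -0.184  0.128  0.133]
  grip 347 125 [ 0.492 -0.019  0.297]
12.4 [ 0.5151872 -0.1017246  0.3842221] [ 0.28819968 -0.42119522  0.89294584] 0.09358261930575221
t: 13.0
tool_pos: [0.5121, -0.0794, 0.3689]
ee_rot: [-0.0, 0.997, 0.082, -0.0]
ft_force: [-0.4, -0.1, -0.2]
grip_width: 0.093
grasp_force: 0.2
scene rim 235 [ 0.529 -0.178  0.128  0.132]
  grip 284 141 [ 0.513 -0.125  0.202]
side rim 166 [ 0.53  -0.181  0.128  0.135]
  grip 345 136 [0.489 0.002 0.281]
13.2 [ 0.51220132 -0.07985841  0.36935838] [-0.69803664 -0.31931285  0.03214953] 0.09315198595908099
```

View pics/push.png

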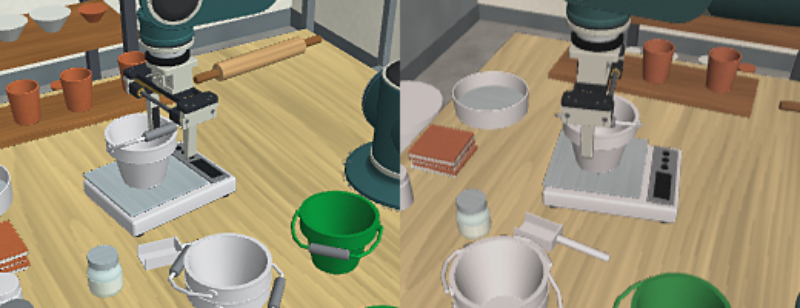

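Both views show the pail standing and the bar leaning about 0.95 rad to +y, at roughly (270,75) in the crop. I'll back off, rise, close the fingers and press the bar down from above.

```bash
python3 -m inch '[{"gripper":1,"dx":0.001,"dy":-0.008,"dz":0.0,"ax":0,"ay":0,"az":0},{"gripper":1,"dx":0.001,"dy":-0.008,"dz":0.03,"ax":0,"ay":0,"az":0},{"gripper":1,"dx":0.001,"dy":-0.008,"dz":0.06,"ax":0,"ay":0,"az":0},{"gripper":0,"dx":0.005,"dy":-0.028,"dz":0.06,"ax":0,"ay":0,"az":0},{"gripper":0,"dx":0.005,"dy":-0.028,"dz":0.06,"ax":0,"ay":0,"az":0},{"gripper":0,"dx":0.005,"dy":-0.028,"dz":0.06,"ax":0,"ay":0,"az":0},{"gripper":0,"dx":0.005,"dy":-0.028,"dz":0.06,"ax":0,"ay":0,"az":0},{"gripper":0,"dx":0.005,"dy":-0.028,"dz":0.06,"ax":0,"ay":0,"az":0}]'
python3 -m inch '[{"gripper":0,"dx":0,"dy":0,"dz":0,"ax":0,"ay":0,"az":0},{"gripper":0,"dx":0,"dy":0,"dz":0,"ax":0,"ay":0,"az":0},{"gripper":0,"dx":0,"dy":0,"dz":0,"ax":0,"ay":0,"az":0},{"gripper":0,"dx":0,"dy":0,"dz":0,"ax":0,"ay":0,"az":0},{"gripper":0,"dx":0,"dy":0,"dz":0,"ax":0,"ay":0,"az":0},{"gripper":0,"dx":0,"dy":0,"dz":0,"ax":0,"ay":0,"az":0},{"gripper":0,"dx":0,"dy":0,"dz":0,"ax":0,"ay":0,"az":0},{"gripper":0,"dx":0,"dy":0,"dz":0,"ax":0,"ay":0,"az":0}]'
python3 m.py
```

```text
t: 14.0
tool_pos: [0.5171, -0.1075, 0.4288]
ee_rot: [-0.0, 0.997, 0.082, -0.0]
ft_force: [0.3, -0.1, -0.8]
grip_width: 0.0573
grasp_force: 0.0
t: 14.8
tool_pos: [0.5172, -0.1078, 0.4292]
ee_rot: [0.0, 0.997, 0.081, 0.0]
ft_force: [0.3, -0.2, -0.7]
grip_width: 0.0005
grasp_force: 0.0
scene rim 279 [ 0.528 -0.182  0.13   0.133]
  grip 285 146 [ 0.515 -0.111  0.195]
  grip 330 259 [0.583 0.26  0.097]
side rim 310 [ 0.528 -0.184  0.13   0.132]
  grip 343 138 [ 0.527 -0.11   0.197]
  grip 347 161 [ 0.519 -0.136  0.107]
15.0 [ 0.51716269 -0.10778127  0.42920396] [-0.8022821  -0.03157719  0.72871564] 6.324317046259629e-05
```

```bash
python3 -m inch '[{"gripper":0,"dx":-0.001,"dy":0.006,"dz":-0.02,"ax":0,"ay":0,"az":0},{"gripper":0,"dx":-0.001,"dy":0.006,"dz":-0.038,"ax":0,"ay":0,"az":0},{"gripper":0,"dx":-0.001,"dy":0.006,"dz":-0.046,"ax":0,"ay":0,"az":0},{"gripper":0,"dx":-0.001,"dy":0.007,"dz":-0.052,"ax":0,"ay":0,"az":0},{"gripper":0,"dx":-0.001,"dy":0.008,"dz":-0.058,"ax":0,"ay":0,"az":0},{"gripper":0,"dx":-0.001,"dy":0.008,"dz":-0.064,"ax":0,"ay":0,"az":0},{"gripper":0,"dx":-0.001,"dy":0.008,"dz":-0.069,"ax":0,"ay":0,"az":0},{"gripper":0,"dx":-0.001,"dy":0.008,"dz":-0.072,"ax":0,"ay":0,"az":0}]'
python3 -m inch '[{"gripper":0,"dx":0,"dy":0,"dz":0,"ax":0,"ay":0,"az":0},{"gripper":0,"dx":0,"dy":0,"dz":0.02,"ax":0,"ay":0,"az":0},{"gripper":0,"dx":0,"dy":0,"dz":0.06,"ax":0,"ay":0,"az":0},{"gripper":0,"dx":0,"dy":0,"dz":0.1,"ax":0,"ay":0,"az":0},{"gripper":0,"dx":0,"dy":0,"dz":0.15,"ax":0,"ay":0,"az":0},{"gripper":0,"dx":0,"dy":0,"dz":0.2,"ax":0,"ay":0,"az":0},{"gripper":0,"dx":0,"dy":0,"dz":0.2,"ax":0,"ay":0,"az":0}]'
python3 m.py; python3 -c "
import cv2,numpy as np
a=cv2.imread('pics/scene_last.png')[80:280,180:440]; b=cv2.imread('pics/side_last.png')[80:280,220:480]
cv2.imwrite('pics/fold.png',cv2.resize(np.hstack([a,b]),(800,308)))"
```

```text
t: 15.8
tool_pos: [0.5162, -0.0998, 0.3568]
ee_rot: [-0.0, 0.997, 0.081, -0.0]
ft_force: [0.8, 0.6, -0.2]
grip_width: 0.0006
grasp_force: 0.4
t: 16.5
tool_pos: [0.5151, -0.0996, 0.5648]
ee_rot: [0.002, 0.997, 0.081, 0.004]
ft_force: [0.2, -0.1, -0.5]
grip_width: 0.0007
grasp_force: 0.0
scene rim 307 [ 0.529 -0.182  0.13   0.131]
  grip 286 162 [ 0.517 -0.104  0.146]
side rim 344 [ 0.528 -0.184  0.129  0.131]
  grip 343 157 [ 0.521 -0.101  0.145]
16.7 [ 0.51631228 -0.09985225  0.55603475] [ 0.39348748  0.65034796 -0.33206677] 0.00017842334750494375
```

View pics/fold.png

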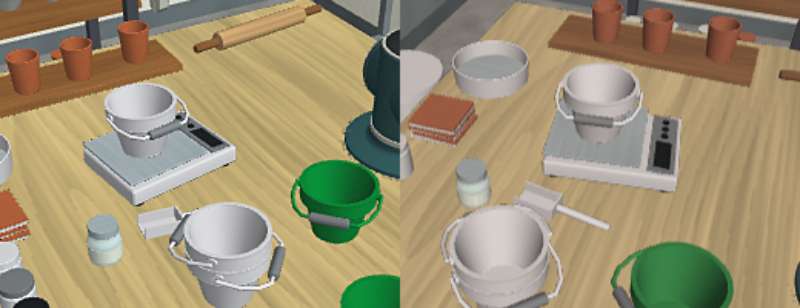

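The handle is folded fully down outside the rim: the bar's top is at z 0.146, below the hinge, so past 1.57 rad. The pail stands upright in the middle of the plate, the other two pails, the scoop and the jar are undisturbed, and the gripper is clear.

```bash
python3 -c "
from station import *
print(sign_off())"
```

```text
the job is handed in; nothing more can be done
None
```

The job is handed in, with no verdict returned: at my last look the top pail stood upright mid-plate (within about 3 mm), its handle folded right down past level on the +y side, and the other two pails, the scoop and the jar were where they started.

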